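# Pack up the carving-knife case: fold down the knife flap, then shut the cover

### The arm

A 6-joint arm with a two-finger parallel gripper is mounted at the origin on the work surface. World frame = base frame: x ahead of the robot, y to its left, z up, the work surface at z = 0. Lengths are in m, angles in rad, forces in N, time in s.
With the tool pointing down it reaches from about 0.25 to 0.725 m from the base axis. Payload 4 kg.
Tool frame: the origin (TCP) lies midway between the tips of the shut fingers; the grasp point (between the pads) lies 19 mm behind it; z points along the fingers, y is the line along which they close (so a half turn about z gives the same grasp; the last joint's range is limited). The gripper opens to 85 mm and grips with 20 to 120 N. Pads are 22 mm wide; open, the fingers measure 114 mm over their backs; the gripper's body (76 mm by 85 mm) begins 54 mm behind the grasp point. The pads swing forward as they close: fully open they stand 13 mm farther back than shut.
Start: joints at [-1.13, 0.241, 0.005, 1.335, 0, 1.571], TCP at [0.213, -0.452, 0.231] pointing down, gripper open.
Joint ranges: [-2.72, 2.72], [-1.05, 1.87], [-1.09, 1.28], [-1.99, 2.15], [-1.42, 1.44], [-3.14, 3.14]. Speed limits (rad/s): [2.79, 2.79, 3.14, 3.14, 3.14, 3.14].

### API

Orientations are given as a unit quaternion [x, y, z, w].
In Python, from workcell import bot gives the robot as it stands. The module is installed in compiled form; this text tells all that it offers.
- The arm moves only by the tool drive_tool, never from a script. Its arguments are lists of equal length, an entry for each row: "slide": the shift along the tool's x, y, z scaled (see below), a list of three; "rotation": the turn, a rotation vector about the tool's x, y, z scaled (see below), a list of three. A call has exactly 8 rows; each row is the pose to reach, as a shift and turn from the pose commanded when the call began, along the tool's axes at that moment; what a row does not reach only later rows make up. The controller multiplies each number of a shift by 250 mm and each number of a turn by 0.5 rad. A row lasts 1/8 s, in which the tool goes at most 62.5 mm and 10.7 degrees, less where a joint would pass 70% of its speed; a pose out of reach is approached as far as the arm can. A call with a number of a shift or a turn outside -1 to 1 is refused whole. A call with a gripper value outside its range is refused whole. "gripper" is the opening, from 0 (shut) to 1 (fully open), set as the call begins (left out, the last holds). The fingers move at their own pace and stop on an object; the grip force is fixed at half the most. Time passes only in rows, so rows that repeat a pose let the fingers close, or fill a call up. It gives the time, the measured TCP pose, the force, the opening and the grip force at its end, in the units of the state.
- bot.get_obs(): the state, without advancing time (a new reading comes with each control period).
- bot.camera(name): name is "scene" or "top" or "wrist"; returns a dict with "image" (400x640x3 uint8, red, green, blue), "z_map" (400x640 float32, m along the optical axis (not along the pixel's ray), 0 where there is no reading), "camera_matrix" (3x3 intrinsics, pixels), "xyz" and "orientation" of the camera in the world. Camera axes: x right, y up, looking along -z (the intrinsics and any distortion apply to the point x, -y, -z); pixel columns grow to the right and rows downward; lengths in m; the calibration is good to about 2 mm. The wrist camera is an equidistant fisheye: a pixel r from the principal point sees the ray r / f radians off the axis. A picture is of the moment at which its call begins.
- bot.job_done(): hands the job in; it is judged then, once.
The state is a dict: "clock": time; "joint_pos": joint angles; "joint_vel": joint speeds; "tau": joint torques, N m; "eef_pos": TCP position; "tool_rot": TCP orientation; "ft_force": force on the tool from outside, world axes, zero at the start; "ft_torque": the same for the moment, N m; "grip_width": finger opening in m; "grasp_force": force on a finger pad.
Only numpy, scipy, OpenCV 4.12 (cv2) and the standard library are available. Lean on these libraries where they do the work, as an engineer would, in place of code of your own. Each camera call takes 0.05 s, during which the arm holds its last target. There are 200 camera calls.

### The job

Put the carving knives away: with your fingertips push the upright knife flap in the wooden case down until it lies flat, then reach behind the open cover and push it over until it is fully shut. Push gently and only on the plain outer faces or rims, without gripping or lifting anything and without touching the knives on the flap or the cork lining of the cover. Leave everything else on the bench and in the case where it is.

Things in the scene. Friction and masses are not known exactly. Their poses are not given: they have to be found in the camera images.
- case: Open wooden case fixed to the bench, outer size 190 (x) x 180 (y) x 60 mm high, walls 8 mm. Origin: centre of its underside. Its +x points away from the robot to the side where the cover is hinged, its -x side with two brass catches is nearer the robot; yaw up to about 40 degrees either way. The rim is at height 60 mm.
- flap (a joint): Knife flap hinged inside the case near its -x wall. 0 = folded flat (padded stop; upper face then 52 mm above the bench, 8 mm below the rim), 1.57 = upright; starts at 1.45 to 1.7, stops at 1.75. It folds towards the case's +x, away from the robot. Stiff hinge: stays where left; about 2 to 4 N near the free edge moves it. Its plain face looks to -x when upright, up when folded.
- flap_hinge (a point): On the flap's hinge line, at mid width: in the case's frame at (-75, 0, 44) mm. Lies in the flap's knife-side face; the plain face is 8 mm from it. Its axes turn with the flap: x along the board to the free edge, z out of the plain face.
- flap_edge (a point): Middle of the flap's free edge, on the plain face, 110 mm from the hinge line. The flap is a plywood board 110 mm long, 140 mm wide (along the case's y), 8 mm thick, with a red strip along its free edge. Axes as flap_hinge.
- knives: Six small carving knives fixed on the flap's +x face (its underside when folded), standing up to 13 mm off it, ending 15 mm short of the free edge. Origin at the flap hinge. Not to be touched.
- cover (a joint): Cover hinged along the case's +x rim. 0 = shut on the rim (padded stop; outer face then 70 mm above the bench), 1.57 = straight up; starts at 1.65 to 1.82, leaning away from the robot, stops at 1.9. Stiff hinge: does not fall, must be pushed all the way; about 2 to 6 N near its free edge. Runs against the flap if that still stands.
- cover_hinge (a point): On the cover's hinge line at mid width: in the case's frame at (95, 0, 60.5) mm. Lies in the cover's inner face; the outer face is 10 mm from it. Its axes turn with the cover: -x along the board to the free edge, z out of the outer face.
- cover_edge (a point): Middle of the cover's free edge, on the outer face, 190 mm from the hinge line. The cover is a wooden board 190 x 180 mm, 10 mm thick. Axes as cover_hinge.
- lining: Cork lining on the inner face of the cover, 4 mm thick, ending 15 mm short of the cover's edges all round. Origin at the cover hinge. Not to be touched.
- spool: Yellow spool, 28 mm across, 22 mm high, loose on the floor of the case, under where the flap folds. Origin at its underside. Leave alone.
- offcut: Light wooden offcut 50 x 22 x 16 mm, loose on the floor of the case. Origin at its underside. Leave alone.
- glue: White glue bottle, 44 mm across, 110 mm high, standing beside the case on its +y side. Origin at its underside. Leave alone.
- anvil: Small round steel stake anvil, foot 70 mm across, 74 mm high, beside the case on its -y side. Origin at its underside. Leave alone.
- plane: Wooden hand plane 180 x 50 x 40 mm, iron up to about 105 mm high. Origin at its underside. Leave alone.
- utility_knife: Orange utility knife, 170 mm long, 18 mm thick, lying flat. Origin at its underside. Leave alone.
- hammer: Hammer lying on the bench. Leave alone.
- mug: Blue ceramic mug, 80 mm across, 90 mm high. Origin at its underside. Leave alone.

How it is judged:
By the outcome, as a careful person would: the job done as asked, in the order asked, and still so for the second after the job is handed in, with the robot touching nothing.
It also fails if it takes over 58 s, if anything falls off the work surface, if the arm or the gripper's body presses on something with over 40 N, if the wrist force passes 120 N, or if a joint passes its speed limit or range.

## Working session

There is one attempt and no reset: what is moved stays moved. The work goes in short steps, Python scripts to look and compute and a tool call to move; the robot and the scene stay as the last step left them, time stands still between calls to the robot, and variables do not carry over. Pictures are saved under pics/ and viewed, at most 10 in all, crops included, and the job is handed in when it is done.

Besides the shell and the picture viewer there is one more tool, called after ">>>" as name(argument=value, ...), one argument or row to a line, values as JSON. drive_tool: Moves the arm, as the interface text tells. Shifts and turns lie within -1 to 1; 1 stands for 250 mm of shift or 0.5 rad of turn. Its arguments: {"type":"object","properties":{"slide":{"type":"array","items":{"type":"array","items":{"type":"number"}}},"rotation":{"type":"array","items":{"type":"array","items":{"type":"number"}}},"gripper":{"type":"number"}},"required":["slide","rotation"]}

```bash
mkdir -p pics; cat > h.py <<'E'
import numpy as np, cv2
from scipy.spatial.transform import Rotation as R
from workcell import bot
def cloud(c):
    K=c["camera_matrix"]; z=c["z_map"]; v,u=np.mgrid[:400,:640]
    p=np.stack([(u-K[0][2])/K[0][0]*z,-(v-K[1][2])/K[1][1]*z,-z],-1)
    q=np.array(c["orientation"])
    return p@R.from_quat(q).as_matrix().T+np.array(c["xyz"])
E
python3 - <<'E'
from h import *
for n in("scene","top"):
    c=bot.camera(n); cv2.imwrite(f"pics/{n}1.png",c["image"][...,::-1]); np.savez(f"{n}1.npz",p=cloud(c),im=c["image"],z=c["z_map"]); print(n,c["xyz"],c["orientation"],c["camera_matrix"])
print(bot.get_obs())
E
```

```text
scene [ 1.35636667 -0.56952196  0.81027524] [0.41216736 0.2210685  0.41823778 0.77866806] [[407.04034123   0.         320.1388992 ]
 [  0.         407.04034123 196.28847023]
 [  0.           0.           1.        ]]
top [0.3158847  0.02042326 1.12750453] [-0.06005717  0.07238882  0.70803305 -0.69988727] [[372.26093404   0.         327.43469224]
 [  0.         372.26093404 200.32351614]
 [  0.           0.           1.        ]]
{'clock': 0.1, 'joint_pos': array([-1.13002751e+00,  2.41352373e-01,  3.86408103e-03,  1.33520420e+00,
       -1.76218698e-07,  1.57081967e+00]), 'joint_vel': array([-2.81102636e-05, -2.17393649e-03,  3.25973717e-03, -8.56146708e-05,
       -2.16066049e-03, -4.82494467e-04]), 'tau': array([-9.34191485e-04, -3.73138046e+01,  2.53009915e+01,  1.08195099e-02,
       -1.25458209e-04,  2.85338132e-06]), 'eef_pos': array([ 0.21307633, -0.45170091,  0.23049658]), 'tool_rot': array([ 9.75815601e-01,  2.18593261e-01, -2.07351847e-04, -9.25128827e-04]), 'ft_force': array([ 0.49349012, -0.49781497, -0.10123117]), 'ft_torque': array([-0.02875202,  0.04492539,  0.05882397]), 'grasp_force': 0.0, 'grip_width': 0.08547384745615168}
```

View pics/scene1.png

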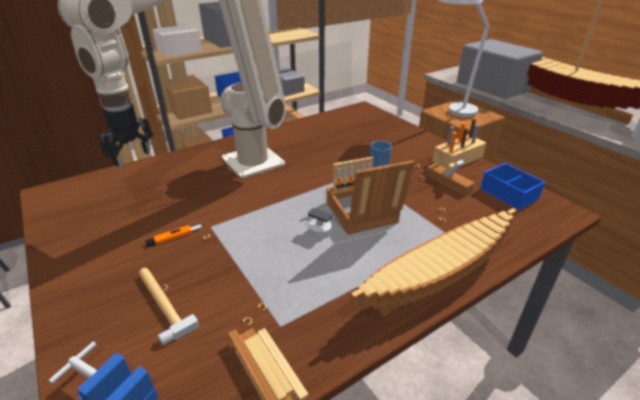

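View pics/top1.png

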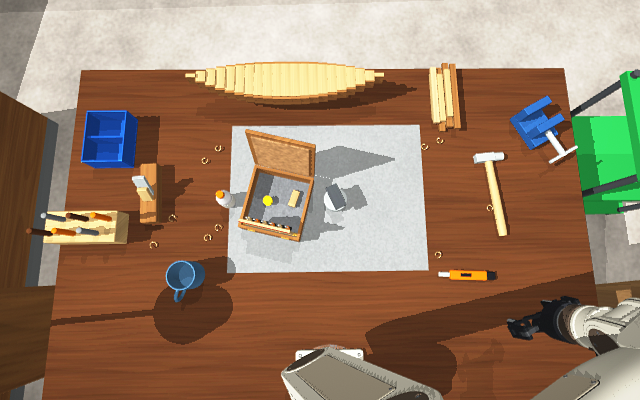

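The top view shows the case around pixel (275,205) with its cover leaning up-image (320..245,130..180). The flap stands at the near rim (275,225), the glue is at (223,199) and the anvil at (335,195). I'll fit these from depth next.

```bash
python3 - <<'E'
from h import *
d=np.load("top1.npz"); p=d["p"]; im=d["im"]
s=p[120:255,200:360]; 
bench=p[240:270,340:420].reshape(-1,3); print("bench z",np.median(bench[:,2]))
q=s.reshape(-1,3)
for lo,hi in((.053,.067),(.1,.115),(.14,.17),(.2,.3)):
    m=(q[:,2]>lo)&(q[:,2]<hi); a=q[m]; print(lo,hi,m.sum(),a.min(0),a.max(0))
m=((p[...,2]>.053)&(p[...,2]<.068)); m[:120]=0;m[255:]=0;m[:,:236]=0;m[:,322:]=0
a=p[m]; rect=cv2.minAreaRect(a[:,:2].astype(np.float32)*1000); print(rect, cv2.boxPoints(rect))
h=np.clip(p[120:255,200:360,2]*1000,0,255).astype(np.uint8)
o=np.hstack([cv2.resize(im[120:255,210:330,::-1],None,fx=3,fy=3,interpolation=2),cv2.resize(cv2.applyColorMap(h[:,10:130],cv2.COLORMAP_JET),None,fx=3,fy=3,interpolation=0)])
cv2.imwrite("pics/t2.png",o)
c=np.load("scene1.npz"); o=cv2.resize(c["im"][130:250,290:450,::-1],None,fx=5,fy=5,interpolation=2); cv2.imwrite("pics/s2.png",o[:600,:800])
E
```

```text
bench z 0.0010001289764013377
0.053 0.067 806 [ 0.40364197 -0.04431596  0.05309778] [0.62898591 0.31136433 0.06694697]
0.1 0.115 257 [0.41933591 0.03806875 0.10005622] [0.63726219 0.31255064 0.11499941]
0.14 0.17 495 [0.41541186 0.0369302  0.14004118] [0.64674785 0.23795906 0.16997078]
0.2 0.3 929 [0.60872047 0.03286127 0.20000226] [0.66570065 0.20836611 0.25146948]
((519.3995361328125, 149.97605895996094), (180.5408935546875, 201.6227569580078), 76.41975402832031) [[400.2105    85.90061 ]
 [596.19635   38.558174]
 [638.58856  214.05151 ]
 [442.60272  261.39395 ]]
```

View pics/t2.png

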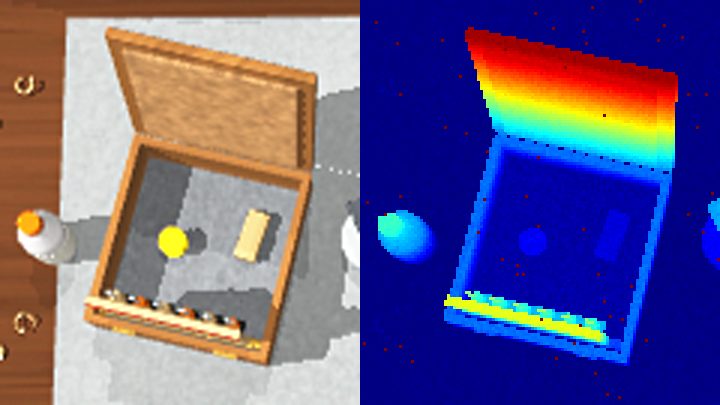

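View pics/s2.png

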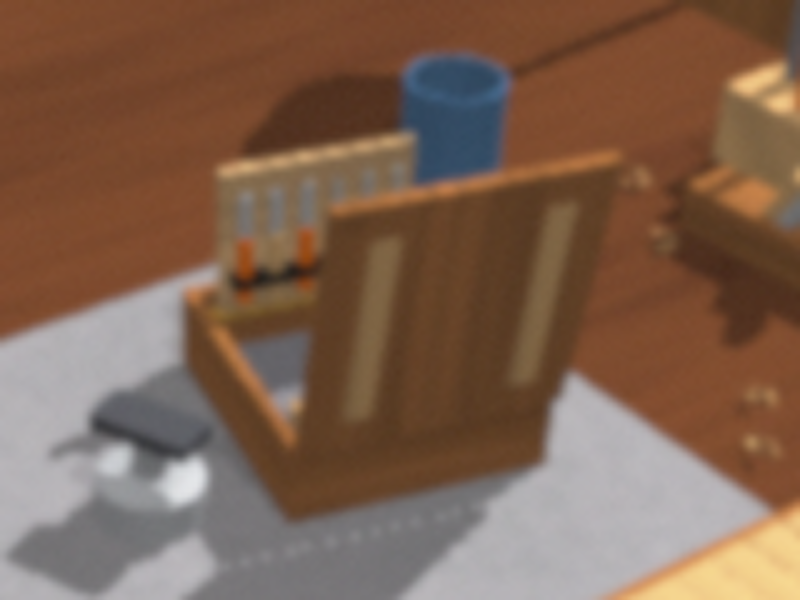

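The crops show the flap upright along the near wall with its knives facing +x, and the cover leaning back with a plain outer face. The anvil is beside the −y side. Next I'll refine the case frame and the joint angles.

```bash
cat >> h.py <<'E'
def loc(p,C,yaw):
    return (p-np.array([C[0],C[1],0]))@R.from_euler("z",yaw).as_matrix()
E
python3 - <<'E'
from h import *
d=np.load("top1.npz"); p=d["p"]; s=np.load("scene1.npz")["p"]
yaw=np.radians(-13.6); C=np.array([.5138,.1513])
def fitline(a,i,j): k=np.polyfit(a[:,i],a[:,j],1); return k,np.std(a[:,j]-np.polyval(k,a[:,i]))
for it in range(2):
  for n,P in(("top",p),("scene",s)):
    L=loc(P.reshape(-1,3),C,yaw)
    cv=L[(L[:,2]>.1)&(L[:,2]<.235)&(L[:,0]>.06)&(L[:,0]<.17)&(abs(L[:,1])<.07)]
    # plane x = a + b y + c z
    A=np.c_[np.ones(len(cv)),cv[:,1],cv[:,2]]; k=np.linalg.lstsq(A,cv[:,0],rcond=None)[0]
    print(n,"cover",len(cv),k,"x at z60.5",k[0]+k[2]*.0605,"angle",np.pi/2+np.arctan(k[2]), "std",np.std(cv[:,0]-A@k))
    al=L[(L[:,2]>.1)&(L[:,0]>.05)&(L[:,0]<.2)&(abs(L[:,1])<.15)]; print(" ymin/max",np.percentile(al[:,1],[.5,1,99,99.5]),"zmax",np.percentile(al[:,2],[99,99.8]))
    f=L[(L[:,2]>.07)&(L[:,2]<.2)&(L[:,0]>-.15)&(L[:,0]<-.03)&(abs(L[:,1])<.085)]
    print(" flap",len(f),f.min(0),f.max(0)); 
    t=f[f[:,2]>.145]; print(" flap top",len(t),t.mean(0),np.percentile(t,[2,98],axis=0)); 
    if len(t)>20: print(fitline(t,1,0))
    r=L[(abs(L[:,2]-.061)<.005)&(abs(L[:,0])<.09)]; 
    for sg in(1,-1):
        w=r[(r[:,1]*sg>.075)&(r[:,1]*sg<.1)]
        if len(w)>10: print(" rim",sg,len(w),np.median(w[:,1]),fitline(w,0,1)[0],np.percentile(w[:,1],[3,97]))
    w=L[(abs(L[:,2]-.061)<.005)&(L[:,0]<-.08)&(L[:,0]>-.12)&(abs(L[:,1])<.085)]
    if len(w)>10: print(" rim-x",len(w),fitline(w,1,0)[0],np.percentile(w[:,0],[3,50,97]))
    for nm,x0,x1,y0,y1 in(("glue",-.15,.15,.1,.25),("anv",-.15,.15,-.25,-.1)):
        g=L[(L[:,2]>.02)&(L[:,2]<.15)&(L[:,0]>x0)&(L[:,0]<x1)&(L[:,1]>y0)&(L[:,1]<y1)]
        print(" ",nm,len(g),np.percentile(g,[2,98],axis=0).round(3).tolist() if len(g) else 0)
  break
E
```

```text
top cover 1194 [0.08305427 0.00192492 0.16460753] x at z60.5 0.09301302707380907 angle 1.7339408519231694 std 0.0010888634608316374
 ymin/max [-0.08995805 -0.08941649  0.08703835  0.08770452] zmax [0.24929728 0.25101736]
 flap 385 [-0.08484235 -0.06983455  0.07127436] [-0.06069823  0.06935563  0.15744095]
 flap top 181 [-8.06708986e-02  7.43054706e-05  1.53263037e-01] [[-0.0846063  -0.06668222  0.14884989]
 [-0.07620484  0.06685265  0.15694193]]
(array([ 0.00309196, -0.08067113]), np.float64(0.0025508730989762234))
 rim 1 176 0.08547025765791315 [0.00443659 0.085457  ] [0.08131783 0.08968434]
 rim -1 174 -0.08594646072067733 [-0.00690633 -0.08584172] [-0.08988623 -0.0818246 ]
 rim-x 186 [ 0.00146284 -0.08834054] [-0.093408   -0.08835413 -0.08100762]
  glue 257 [[-0.041, 0.128, 0.023], [-0.001, 0.163, 0.112]]
  anv 460 [[0.022, -0.197, 0.027], [0.085, -0.135, 0.078]]
scene cover 1479 [0.09940216 0.00382237 0.15689617] x at z60.5 0.10889437793170834 angle 1.7264237805087992 std 0.001495197807297635
 ymin/max [-0.08976735 -0.08952432  0.08748765  0.08843275] zmax [0.24804118 0.24940269]
 flap 714 [-0.08502566 -0.06940665  0.07031777] [-0.05411082  0.07082269  0.15689692]
 flap top 126 [-0.07580484 -0.0008946   0.15077174] [[-0.08229535 -0.06757004  0.14575245]
 [-0.07114115  0.06575865  0.15579006]]
(array([-0.00071076, -0.07580548]), np.float64(0.002821038596812377))
 rim -1 102 -0.08562740352005499 [-0.01451816 -0.08529243] [-0.08980862 -0.08016028]
 rim-x 11 [-0.11135218 -0.09415054] [-0.090595   -0.08663122 -0.08064489]
  glue 0 0
  anv 483 [[0.03, -0.198, 0.022], [0.092, -0.134, 0.076]]
```

```bash
cat >> h.py <<'E'
C=[.5162,.1507]; YAW=np.radians(-13.6)
Q=R.from_euler("z",YAW); T0=Q*R.from_euler("x",np.pi)   # tool x = case x, z down
def plan(*pts):
    o=bot.get_obs(); P=np.array(o["eef_pos"]); T=R.from_quat(o["tool_rot"])
    print("t",o["clock"],"case pos",(loc(P,C,YAW)*1000).round(1),"F case",Q.inv().apply(o["ft_force"]).round(1),"rotvec/0.5 to align",((T.inv()*T0).as_rotvec()/.5).round(3),"q",np.round(o["joint_pos"],2))
    for p in pts:
        w=Q.apply(np.array(p)/1000)+np.array([*C,0]); print(p,"slide",(T.inv().apply(w-P)/.25).round(3))
E
python3 -c "
from h import *
plan((-150,0,230),(-150,0,180))"
```

```text
t 0.1 case pos [-153.  -656.8  230.5] F case [ 0.6 -0.4 -0.1] rotvec/0.5 to align [-4.000e-03  1.000e-03  1.356e+00] q [-1.13  0.24  0.    1.34 -0.    1.57]
(-150, 0, 230) slide [ 1.657 -2.038  0.006]
(-150, 0, 180) slide [ 1.657 -2.038  0.206]
```

>>> drive_tool(
  slide=[
    [0.1,-0.12,0],
    [0.2,-0.24,0],
    [0.3,-0.36,0],
    [0.4,-0.48,0],
    [0.5,-0.6,0],
    [0.6,-0.72,0],
    [0.7,-0.85,0],
    [0.8,-0.98,0],
  ],
  rotation=[
    [0,0,0.1],
    [0,0,0.2],
    [0,0,0.3],
    [0,0,0.4],
    [0,0,0.5],
    [0,0,0.6],
    [0,0,0.65],
    [0,0,0.7],
  ],
  gripper=0,
)

```text
clock: 1.1
eef_pos: [0.2895, -0.1439, 0.2311]
tool_rot: [0.999, 0.045, -0.0, -0.0]
ft_force: [0.2, 0.9, 0.2]
grip_width: 0.0
grasp_force: 0.0
```

```bash
python3 -c "
from h import *
plan((-150,0,230),(-150,0,180))"
```

```text
t 1.1 case pos [-151.  -339.7  231.1] F case [0.  0.9 0.2] rotvec/0.5 to align [-0.001  0.001  0.654] q [-0.46 -0.11 -0.38  1.31  0.    2.59]
(-150, 0, 230) slide [ 0.44  -1.285  0.005]
(-150, 0, 180) slide [ 0.44  -1.285  0.205]
```

```bash
sed -i 's/^T0=.*//; s/^Q=.*/Q=R.from_euler("z",YAW); T0=Q*R.from_euler("z",np.pi)*R.from_euler("x",np.pi)  # tool x=-case x, y=case y, z down/' h.py; python3 -c "
from h import *
plan((-150,0,230),(-150,0,180))"
```

```text
t 1.1 case pos [-151.  -339.7  231.1] F case [0.  0.9 0.2] rotvec/0.5 to align [-1.000e-03 -1.000e-03 -5.629e+00] q [-0.46 -0.11 -0.38  1.31  0.    2.59]
(-150, 0, 230) slide [ 0.44  -1.285  0.005]
(-150, 0, 180) slide [ 0.44  -1.285  0.205]
```

>>> drive_tool(
  slide=[
    [0.05,-0.12,0],
    [0.1,-0.24,0],
    [0.15,-0.36,0],
    [0.2,-0.48,0],
    [0.24,-0.6,0],
    [0.27,-0.72,0],
    [0.3,-0.8,0],
    [0.32,-0.86,0],
  ],
  rotation=[
    [0,0,-0.12],
    [0,0,-0.25],
    [0,0,-0.38],
    [0,0,-0.5],
    [0,0,-0.62],
    [0,0,-0.75],
    [0,0,-0.88],
    [0,0,-1],
  ],
)

```text
clock: 2.1
eef_pos: [0.3496, 0.077, 0.231]
tool_rot: [0.956, 0.293, -0.0, -0.0]
ft_force: [-0.5, -0.0, 0.2]
grip_width: 0.0003
grasp_force: 0.0
```

>>> drive_tool(
  slide=[
    [0,0,0],
    [0,0,0],
    [0,0,0],
    [0,0,0],
    [0,0,0],
    [0,0,0],
    [0,0,0],
    [0,0,0],
  ],
  rotation=[
    [0,0,-0.12],
    [0,0,-0.25],
    [0,0,-0.38],
    [0,0,-0.5],
    [0,0,-0.62],
    [0,0,-0.75],
    [0,0,-0.88],
    [0,0,-1],
  ],
)

```text
clock: 3.1
eef_pos: [0.3495, 0.076, 0.2309]
tool_rot: [0.854, 0.52, -0.0, -0.0]
ft_force: [-0.2, -0.6, -0.2]
grip_width: 0.0001
grasp_force: 0.0
```

>>> drive_tool(
  slide=[
    [0,0,0],
    [0,0,0],
    [0,0,0],
    [0,0,0],
    [0,0,0],
    [0,0,0],
    [0,0,0],
    [0,0,0],
  ],
  rotation=[
    [0,0,-0.12],
    [0,0,-0.25],
    [0,0,-0.38],
    [0,0,-0.5],
    [0,0,-0.62],
    [0,0,-0.75],
    [0,0,-0.88],
    [0,0,-1],
  ],
)

```text
clock: 4.1
eef_pos: [0.3495, 0.076, 0.2309]
tool_rot: [0.699, 0.715, -0.0, -0.0]
ft_force: [0.7, -0.0, 0.7]
grip_width: -0.0001
grasp_force: 0.0
```

>>> drive_tool(
  slide=[
    [0,0,0],
    [0,0,0],
    [0,0,0],
    [0,0,0],
    [0,0,0],
    [0,0,0],
    [0,0,0],
    [0,0,0],
  ],
  rotation=[
    [0,0,-0.12],
    [0,0,-0.25],
    [0,0,-0.38],
    [0,0,-0.5],
    [0,0,-0.62],
    [0,0,-0.75],
    [0,0,-0.88],
    [0,0,-1],
  ],
)

```text
clock: 5.1
eef_pos: [0.3495, 0.076, 0.231]
tool_rot: [0.501, 0.866, -0.0, -0.0]
ft_force: [0.5, -0.2, 0.3]
grip_width: 0.0003
grasp_force: 0.0
```

```bash
python3 -c "
from h import *
plan((-150,0,230),(-150,0,180),(-120,0,139))"
```

```text
t 5.1 case pos [-144.5 -111.8  231. ] F case [ 0.5 -0.1  0.3] rotvec/0.5 to align [-1.000e-03 -1.000e-03 -1.623e+00] q [ 0.21 -0.04 -0.32  1.3  -0.    1.26]
(-150, 0, 230) slide [0.34  0.292 0.004]
(-150, 0, 180) slide [0.34  0.292 0.204]
(-120, 0, 139) slide [0.257 0.379 0.368]
```

>>> drive_tool(
  slide=[
    [0.05,0.04,0],
    [0.1,0.08,0],
    [0.15,0.12,0],
    [0.2,0.16,0],
    [0.24,0.2,0.05],
    [0.28,0.24,0.1],
    [0.31,0.27,0.15],
    [0.34,0.29,0.2],
  ],
  rotation=[
    [0,0,-0.12],
    [0,0,-0.25],
    [0,0,-0.38],
    [0,0,-0.5],
    [0,0,-0.62],
    [0,0,-0.75],
    [0,0,-0.88],
    [0,0,-1],
  ],
)

```text
clock: 6.1
eef_pos: [0.3703, 0.1864, 0.1797]
tool_rot: [0.27, 0.963, -0.001, -0.001]
ft_force: [0.3, 0.3, 0.0]
grip_width: 0.0001
grasp_force: 0.0
```

>>> drive_tool(
  slide=[
    [0,0,0],
    [0,0,0],
    [0,0,0],
    [0,0,0],
    [0,0,0],
    [0,0,0],
    [0,0,0],
    [0,0,0],
  ],
  rotation=[
    [0,0,-0.12],
    [0,0,-0.25],
    [0,0,-0.38],
    [0,0,-0.5],
    [0,0,-0.62],
    [0,0,-0.625],
    [0,0,-0.625],
    [0,0,-0.625],
  ],
)

```text
clock: 7.1
eef_pos: [0.3705, 0.1859, 0.1811]
tool_rot: [0.119, 0.993, -0.0, -0.0]
ft_force: [0.3, 0.2, -0.3]
grip_width: 0.0001
grasp_force: 0.0
```

```bash
python3 - <<'E'
from h import *
c=bot.camera("wrist"); cv2.imwrite("pics/w1.png",c["image"][...,::-1])
plan((-120,0,139),(-105,0,139))
E
```

```text
t 7.15 case pos [-149.9   -0.   181.2] F case [ 0.1 -0.1  0.3] rotvec/0.5 to align [-0.    -0.    -0.002] q [ 0.47  0.1  -0.3   1.17  0.    0.7 ]
(-120, 0, 139) slide [-0.12   0.     0.169]
(-105, 0, 139) slide [-0.18   0.     0.169]
```

View pics/w1.png

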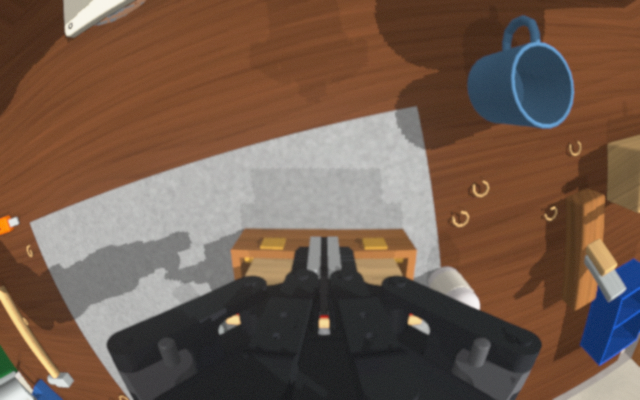

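>>> drive_tool(
  slide=[
    [0,0,0.08],
    [0,0,0.17],
    [-0.08,0,0.17],
    [-0.14,0,0.17],
    [-0.17,0,0.17],
    [-0.19,0,0.17],
    [-0.21,0,0.17],
    [-0.225,0,0.17],
  ],
  rotation=[
    [0,0,0],
    [0,0,0],
    [0,0,0],
    [0,0,0],
    [0,0,0],
    [0,0,0],
    [0,0,0],
    [0,0,0],
  ],
)

```text
clock: 8.15
eef_pos: [0.4249, 0.1726, 0.1389]
tool_rot: [0.119, 0.993, 0.0, -0.0]
ft_force: [-1.1, -0.0, 1.8]
grip_width: -0.0004
grasp_force: 0.8
```

```bash
python3 - <<'E'
from h import *
th=np.radians([82,75,67,60,52,45,37,30,25,20,15,10,5,0])
plan(*[(round(-86+95*np.cos(t)-8*np.sin(t),1),0,round(44+95*np.sin(t)+8*np.cos(t),1)) for t in th])
E
```

```text
t 8.15 case pos [-93.9  -0.2 138.9] F case [-1.1 -0.3  1.8] rotvec/0.5 to align [ 0.    -0.002 -0.001] q [ 0.39  0.23 -0.27  1.08  0.    0.62]
(np.float64(-80.7), 0, np.float64(139.2)) slide [-0.053  0.001 -0.001]
(np.float64(-69.1), 0, np.float64(137.8)) slide [-0.099  0.001  0.004]
(np.float64(-56.2), 0, np.float64(134.6)) slide [-0.151  0.001  0.017]
(np.float64(-45.4), 0, np.float64(130.3)) slide [-0.194  0.001  0.034]
(np.float64(-33.8), 0, np.float64(123.8)) slide [-0.241  0.001  0.06 ]
(np.float64(-24.5), 0, np.float64(116.8)) slide [-0.278  0.001  0.088]
(np.float64(-14.9), 0, np.float64(107.6)) slide [-0.316  0.001  0.125]
(np.float64(-7.7), 0, np.float64(98.4)) slide [-0.345  0.001  0.162]
(np.float64(-3.3), 0, np.float64(91.4)) slide [-0.363  0.001  0.19 ]
(np.float64(0.5), 0, np.float64(84.0)) slide [-0.378  0.001  0.219]
(np.float64(3.7), 0, np.float64(76.3)) slide [-0.391  0.001  0.25 ]
(np.float64(6.2), 0, np.float64(68.4)) slide [-0.401  0.001  0.282]
(np.float64(7.9), 0, np.float64(60.2)) slide [-0.408  0.001  0.314]
(np.float64(9.0), 0, np.float64(52.0)) slide [-0.412  0.001  0.347]
```

Contact is light. I'll push slowly along the arc, half at a time.

>>> drive_tool(
  slide=[
    [-0.025,0,0],
    [-0.053,0,0],
    [-0.076,0,0.002],
    [-0.1,0,0.005],
    [-0.125,0,0.011],
    [-0.15,0,0.018],
    [-0.172,0,0.026],
    [-0.194,0,0.035],
  ],
  rotation=[
    [0,0,0],
    [0,0,0],
    [0,0,0],
    [0,0,0],
    [0,0,0],
    [0,0,0],
    [0,0,0],
    [0,0,0],
  ],
)

```text
clock: 9.15
eef_pos: [0.4728, 0.161, 0.1299]
tool_rot: [0.119, 0.993, -0.0, 0.0]
ft_force: [-1.3, -0.4, 1.3]
grip_width: -0.0002
grasp_force: 0.6
```

```bash
python3 - <<'E'
from h import *
c=bot.camera("top"); L=loc(cloud(c),C,YAW).reshape(-1,3)
f=L[(L[:,2]>.065)&(L[:,2]<.2)&(abs(L[:,0])<.085)&(abs(abs(L[:,1])-.055)<.012)]
print(len(f)); k=np.polyfit(f[:,0],f[:,2],1); print(k,np.degrees(np.arctan(k[0])), np.percentile(f,[2,98],axis=0))
plan()
E
```

```text
156
[1.69589291 0.18914311] 59.473852984356846 [[-0.07210713 -0.06654991  0.06594713]
 [-0.02373933 -0.04428528  0.14294716]]
t 9.2 case pos [-44.   -0.2 129.7] F case [ 0.3 -0.8  0.3] rotvec/0.5 to align [-0.     0.001 -0.003] q [ 0.33  0.31 -0.18  1.08 -0.    0.57]
```

>>> drive_tool(
  slide=[
    [-0.024,0,0.012],
    [-0.047,0,0.025],
    [-0.066,0,0.039],
    [-0.084,0,0.054],
    [-0.104,0,0.072],
    [-0.122,0,0.091],
    [-0.138,0,0.109],
    [-0.151,0,0.128],
  ],
  rotation=[
    [0,0,0],
    [0,0,0],
    [0,0,0],
    [0,0,0],
    [0,0,0],
    [0,0,0],
    [0,0,0],
    [0,0,0],
  ],
)

```text
clock: 10.2
eef_pos: [0.5093, 0.1522, 0.0977]
tool_rot: [0.119, 0.993, 0.0, 0.0]
ft_force: [0.1, 0.5, -0.2]
grip_width: -0.0002
grasp_force: 0.4
```

>>> drive_tool(
  slide=[
    [-0.018,0,0.028],
    [-0.033,0,0.057],
    [-0.046,0,0.088],
    [-0.056,0,0.12],
    [-0.06,0,0.136],
    [-0.063,0,0.152],
    [-0.065,0,0.168],
    [-0.067,0,0.182],
  ],
  rotation=[
    [0,0,0],
    [0,0,0],
    [0,0,0],
    [0,0,0],
    [0,0,0],
    [0,0,0],
    [0,0,0],
    [0,0,0],
  ],
)

```text
clock: 11.2
eef_pos: [0.5251, 0.1483, 0.0523]
tool_rot: [0.119, 0.993, -0.0, -0.0]
ft_force: [-0.5, -0.7, -0.5]
grip_width: 0.0001
grasp_force: 0.2
```

```bash
cat > fl.py <<'E'
from h import *
c=bot.camera("top"); L=loc(cloud(c),C,YAW)
f=L.reshape(-1,3)
f=f[(f[:,2]>.03)&(f[:,2]<.2)&(f[:,0]>-.055)&(f[:,0]<.03)&(abs(f[:,1])<.065)]
g=f[f[:,2]<.062]
print(len(f),len(g),np.median(g[:,2])); k=np.polyfit(g[:,0],g[:,2],1); print(k,np.percentile(g[:,2],[5,95]))
plan()
E
python3 fl.py
```

```text
116 62 0.05185942318041736
[0.00755806 0.05179674] [0.04894353 0.05478398]
t 11.25 case pos [ 9.3 -0.3 52.1] F case [-0.1  0.4 -0.9] rotvec/0.5 to align [-0.    -0.001 -0.002] q [ 0.28  0.47 -0.16  0.94  0.    0.51]
```

>>> drive_tool(
  slide=[
    [0,0,0.002],
    [0,0,0.004],
    [0,0,0.006],
    [0,0,0.008],
    [0,0,0.01],
    [0,0,0.01],
    [0,0,0.01],
    [0,0,0.01],
  ],
  rotation=[
    [0,0,0],
    [0,0,0],
    [0,0,0],
    [0,0,0],
    [0,0,0],
    [0,0,0],
    [0,0,0],
    [0,0,0],
  ],
)

```text
clock: 12.25
eef_pos: [0.5254, 0.1484, 0.0519]
tool_rot: [0.119, 0.993, 0.0, 0.001]
ft_force: [-3.8, -0.8, 11.1]
grip_width: -0.0003
grasp_force: 5.9
```

>>> drive_tool(
  slide=[
    [0,0,-0.05],
    [0,0,-0.15],
    [0,0,-0.28],
    [0,0,-0.42],
    [0,0,-0.56],
    [0,0,-0.7],
    [0,0,-0.84],
    [0,0,-0.96],
  ],
  rotation=[
    [0,0,0],
    [0,0,0],
    [0,0,0],
    [0,0,0],
    [0,0,0],
    [0,0,0],
    [0,0,0],
    [0,0,0],
  ],
)

```text
clock: 13.25
eef_pos: [0.5255, 0.1483, 0.292]
tool_rot: [0.119, 0.993, 0.0, 0.001]
ft_force: [-0.3, -0.4, -0.1]
grip_width: -0.0001
grasp_force: 0.0
```

```bash
cat >> fl.py <<'E'
plan((185,0,290),(185,0,215),(155,0,215))
E
python3 fl.py
```

```text
184 184 0.052017536936425635
[0.00342633 0.05186755] [0.04840897 0.05513269]
t 13.3 case pos [ 10.9   0.7 296.2] F case [ 0.5 -0.1  2.8] rotvec/0.5 to align [ 0.008  0.015 -0.002] q [0.28 0.31 0.27 1.52 0.   0.51]
t 13.3 case pos [ 10.9   0.7 296.2] F case [ 0.5 -0.1  2.8] rotvec/0.5 to align [ 0.008  0.015 -0.002] q [0.28 0.31 0.27 1.52 0.   0.51]
(185, 0, 290) slide [-0.696 -0.002  0.03 ]
(185, 0, 215) slide [-0.694 -0.003  0.33 ]
(155, 0, 215) slide [-0.574 -0.003  0.329]
```

>>> drive_tool(
  slide=[
    [-0.06,0,0],
    [-0.15,0,0],
    [-0.25,0,0],
    [-0.36,0,0],
    [-0.47,0,0],
    [-0.57,0,0],
    [-0.65,0,0],
    [-0.7,0,0],
  ],
  rotation=[
    [0,0,0],
    [0,0,0],
    [0,0,0],
    [0,0,0],
    [0,0,0],
    [0,0,0],
    [0,0,0],
    [0,0,0],
  ],
)

```text
clock: 14.3
eef_pos: [0.6962, 0.1066, 0.2892]
tool_rot: [0.119, 0.993, -0.0, -0.0]
ft_force: [0.5, -0.0, -0.6]
grip_width: 0.0
grasp_force: 0.0
```

```bash
python3 -c "
from h import *
plan((185,0,215),(165,0,215),(155,0,215))"
```

```text
t 14.3 case pos [185.3  -0.6 289.2] F case [ 0.5  0.1 -0.6] rotvec/0.5 to align [-0.001 -0.001 -0.003] q [ 0.15  0.71  0.89  1.75 -0.    0.39]
(185, 0, 215) slide [0.001 0.002 0.297]
(165, 0, 215) slide [0.081 0.002 0.297]
(155, 0, 215) slide [0.121 0.002 0.297]
```

>>> drive_tool(
  slide=[
    [0,0,0.1],
    [0,0,0.2],
    [0,0,0.3],
    [0.05,0,0.3],
    [0.09,0,0.3],
    [0.12,0,0.3],
    [0.14,0,0.3],
    [0.16,0,0.3],
  ],
  rotation=[
    [0,0,0],
    [0,0,0],
    [0,0,0],
    [0,0,0],
    [0,0,0],
    [0,0,0],
    [0,0,0],
    [0,0,0],
  ],
)

```text
clock: 15.3
eef_pos: [0.6569, 0.1164, 0.2153]
tool_rot: [0.119, 0.993, -0.0, 0.001]
ft_force: [2.8, -1.0, 2.0]
grip_width: -0.0002
grasp_force: 1.8
```

```bash
cat > cv.py <<'E'
from h import *
import sys
th=np.radians([float(a) for a in sys.argv[1:]])
plan(*[(float(round(106-155*np.cos(t)+10*np.sin(t),1)),0,float(round(60.5+155*np.sin(t)+10*np.cos(t),1))) for t in th])
E
python3 cv.py 90 86 82 78 74 70 66 62 58
```

```text
t 15.3 case pos [144.8  -0.3 215.3] F case [ 2.9 -0.3  2. ] rotvec/0.5 to align [ 0.     0.003 -0.002] q [ 0.18  0.59  0.5   1.47 -0.    0.41]
(116.0, 0, 215.5) slide [ 0.115  0.001 -0.001]
(105.2, 0, 215.8) slide [ 0.158  0.001 -0.002]
(94.3, 0, 215.4) slide [ 0.202  0.001 -0.001]
(83.6, 0, 214.2) slide [0.245 0.001 0.004]
(72.9, 0, 212.3) slide [0.288 0.001 0.011]
(62.4, 0, 209.6) slide [0.33  0.001 0.022]
(52.1, 0, 206.2) slide [0.371 0.001 0.036]
(42.1, 0, 202.1) slide [0.411 0.001 0.052]
(32.3, 0, 197.2) slide [0.45  0.001 0.072]
```

Contact with the cover's upper outer edge is about 3 N. Pushing on.

>>> drive_tool(
  slide=[
    [0.03,0,0],
    [0.06,0,0],
    [0.09,0,0],
    [0.115,0,0],
    [0.14,0,-0.001],
    [0.16,0,-0.001],
    [0.18,0,-0.001],
    [0.2,0,0],
  ],
  rotation=[
    [0,0,0],
    [0,0,0],
    [0,0,0],
    [0,0,0],
    [0,0,0],
    [0,0,0],
    [0,0,0],
    [0,0,0],
  ],
)

```text
clock: 16.3
eef_pos: [0.6075, 0.1283, 0.2149]
tool_rot: [0.119, 0.993, 0.0, -0.0]
ft_force: [1.7, -0.4, 1.6]
grip_width: -0.0002
grasp_force: 1.6
```

```bash
python3 cv.py 77 72 67 62 57 52 47 42
```

```text
t 16.3 case pos [ 94.   -0.3 214.9] F case [1.7 0.  1.6] rotvec/0.5 to align [ 0.    -0.001 -0.002] q [0.21 0.49 0.33 1.41 0.   0.45]
(80.9, 0, 213.8) slide [0.052 0.001 0.004]
(67.6, 0, 211.0) slide [0.106 0.001 0.016]
(54.6, 0, 207.1) slide [0.158 0.001 0.031]
(42.1, 0, 202.1) slide [0.208 0.001 0.051]
(30.0, 0, 195.9) slide [0.256 0.001 0.076]
(18.5, 0, 188.8) slide [0.302 0.001 0.105]
(7.6, 0, 180.7) slide [0.346 0.001 0.137]
(-2.5, 0, 171.6) slide [0.386 0.001 0.173]
```

>>> drive_tool(
  slide=[
    [0.052,0,0.004],
    [0.106,0,0.016],
    [0.158,0,0.031],
    [0.208,0,0.051],
    [0.256,0,0.076],
    [0.302,0,0.105],
    [0.346,0,0.137],
    [0.386,0,0.173],
  ],
  rotation=[
    [0,0,0],
    [0,0,0],
    [0,0,0],
    [0,0,0],
    [0,0,0],
    [0,0,0],
    [0,0,0],
    [0,0,0],
  ],
)

```text
clock: 17.3
eef_pos: [0.5127, 0.1513, 0.1712]
tool_rot: [0.119, 0.993, 0.0, -0.001]
ft_force: [1.8, 0.7, 0.5]
grip_width: -0.0001
grasp_force: 0.9
```

```bash
python3 cv.py 38 34 30 26 22 18 14 11 8 6 4 2 1 0
```

```text
t 17.3 case pos [ -3.5  -0.2 171.2] F case [1.6 1.1 0.5] rotvec/0.5 to align [-0.    -0.004 -0.001] q [ 0.29  0.34 -0.01  1.22  0.    0.52]
(-10.0, 0, 163.8) slide [0.026 0.001 0.03 ]
(-16.9, 0, 155.5) slide [0.053 0.001 0.063]
(-23.2, 0, 146.7) slide [0.079 0.001 0.098]
(-28.9, 0, 137.4) slide [0.101 0.001 0.136]
(-34.0, 0, 127.8) slide [0.122 0.001 0.174]
(-38.3, 0, 117.9) slide [0.139 0.001 0.214]
(-42.0, 0, 107.7) slide [0.153 0.001 0.254]
(-44.2, 0, 99.9) slide [0.162 0.001 0.286]
(-46.1, 0, 92.0) slide [0.17  0.001 0.317]
(-47.1, 0, 86.6) slide [0.174 0.001 0.339]
(-47.9, 0, 81.3) slide [0.177 0.001 0.36 ]
(-48.6, 0, 75.9) slide [0.18  0.001 0.382]
(-48.8, 0, 73.2) slide [0.18  0.001 0.392]
(-49.0, 0, 70.5) slide [0.181 0.001 0.403]
```

>>> drive_tool(
  slide=[
    [0.026,0,0.03],
    [0.053,0,0.063],
    [0.079,0,0.098],
    [0.101,0,0.136],
    [0.122,0,0.174],
    [0.139,0,0.214],
    [0.153,0,0.254],
    [0.162,0,0.286],
  ],
  rotation=[
    [0,0,0],
    [0,0,0],
    [0,0,0],
    [0,0,0],
    [0,0,0],
    [0,0,0],
    [0,0,0],
    [0,0,0],
  ],
)

```text
clock: 18.3
eef_pos: [0.4743, 0.1606, 0.0994]
tool_rot: [0.119, 0.993, -0.0, -0.0]
ft_force: [-1.1, 0.4, 1.3]
grip_width: 0.0001
grasp_force: 0.6
```

>>> drive_tool(
  slide=[
    [0.004,0,0.015],
    [0.008,0,0.031],
    [0.01,0,0.042],
    [0.012,0,0.053],
    [0.014,0,0.064],
    [0.016,0,0.074],
    [0.018,0,0.096],
    [0.019,0,0.117],
  ],
  rotation=[
    [0,0,0],
    [0,0,0],
    [0,0,0],
    [0,0,0],
    [0,0,0],
    [0,0,0],
    [0,0,0],
    [0,0,0],
  ],
)

```text
clock: 19.3
eef_pos: [0.4702, 0.1618, 0.0707]
tool_rot: [0.119, 0.993, 0.0, 0.0]
ft_force: [-0.4, 0.6, 1.4]
grip_width: 0.0003
grasp_force: 0.5
```

>>> drive_tool(
  slide=[
    [0,0,0.002],
    [0,0,0.004],
    [0,0,0.006],
    [0,0,0.008],
    [0,0,0.01],
    [0,0,0.01],
    [0,0,0.01],
    [0,0,0.01],
  ],
  rotation=[
    [0,0,0],
    [0,0,0],
    [0,0,0],
    [0,0,0],
    [0,0,0],
    [0,0,0],
    [0,0,0],
    [0,0,0],
  ],
)

```text
clock: 20.3
eef_pos: [0.4702, 0.1619, 0.0705]
tool_rot: [0.119, 0.993, 0.0, 0.001]
ft_force: [-4.9, -1.5, 15.3]
grip_width: 0.0001
grasp_force: 7.8
```

The cover is on its stop at 15 N. I'll retreat straight up and check.

>>> drive_tool(
  slide=[
    [0,0,-0.04],
    [0,0,-0.12],
    [0,0,-0.22],
    [0,0,-0.34],
    [0,0,-0.46],
    [0,0,-0.56],
    [0,0,-0.6],
    [0,0,-0.6],
  ],
  rotation=[
    [0,0,0],
    [0,0,0],
    [0,0,0],
    [0,0,0],
    [0,0,0],
    [0,0,0],
    [0,0,0],
    [0,0,0],
  ],
)

```text
clock: 21.3
eef_pos: [0.4704, 0.1617, 0.2186]
tool_rot: [0.119, 0.993, 0.0, 0.0]
ft_force: [0.5, -0.5, -0.4]
grip_width: -0.0001
grasp_force: 0.0
```

```bash
python3 - <<'E'
from h import *
c=bot.camera("scene"); L=loc(cloud(c),C,YAW).reshape(-1,3)
f=L[(abs(L[:,0])<.085)&(abs(L[:,1])<.085)&(L[:,2]>.03)&(L[:,2]<.1)]
A=np.c_[f[:,:2],np.ones(len(f))]; print(len(f),np.linalg.lstsq(A,f[:,2],rcond=None)[0],np.median(f[:,2]))
cv2.imwrite("pics/end.png",c["image"][...,::-1]); plan()
E
```

```text
1533 [-0.00013091  0.00222816  0.07061032] 0.07063862723779779
t 21.35 case pos [-47.6  -0.3 217.8] F case [-0.2 -0.7 -0.6] rotvec/0.5 to align [-0.001 -0.002 -0.002] q [ 0.33  0.24 -0.03  1.3   0.    0.57]
```

View pics/end.png

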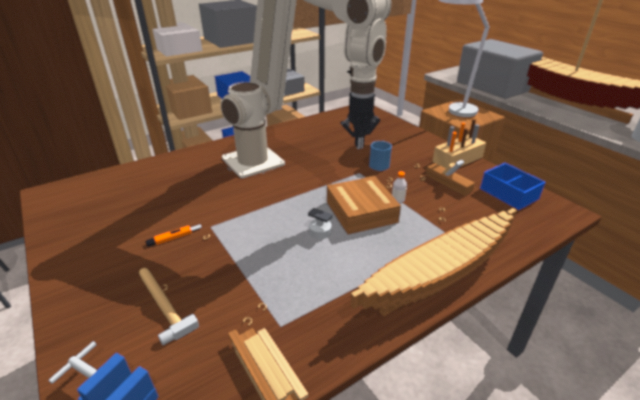

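The picture shows the case shut at (363,203), with the anvil at (319,219) and the glue at (399,187) undisturbed. The arm is clear above.

```bash
python3 -c "
from workcell import bot
print(bot.job_done())"
```

```text
the job is handed in; nothing more can be done
None
```

The flap was pushed flat and the cover then pushed fully shut; depth readings put them level at about 52 mm and 70.6 mm. Nothing else was seen to have moved, the arm was clear of everything, and the job was handed in at about 21 s of the 58 s allowed.

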